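Lengthen the telescoping rack holder and park the long tube rack in it

TASK

The rack holder on the bench is set too short for the long tube rack. Press its sprung button in to free the telescoping tube, push the end plate outward along the tube until the button pops up through the next hole and locks, then stand the long rack upright on the bench between the two end plates, in line with the tube and wholly between the plates, and let go of it. Leave the other things on the bench where they are.

Things in the scene. Friction and masses are not known exactly. Their poses are not given: they have to be found in the camera images.
- holder: Telescoping rack holder bolted to the bench. Origin on the bench under the tube's centre line; z up, y along the tube the way it extends, -x to the rack space. Square aluminium outer tube: 44 mm wide (x), y -100 to +30, top at z 50. Base plate under it: x -22 to +42, y -100 to +20, 10 mm high. A steel inner tube slides in it along y. A grey end plate at each end.
- fixed_plate (a point): Middle of the inner face of the fixed end plate, holder (-70, -95, 45) mm. The plate is 8 mm thick, x -165 to +25, 90 mm high. The movable plate is alike; its inner face is at holder y = 50 mm + tube. Gap between the plates: about 147 mm at the start, 200 mm at the next hole. Turned as the holder.
- rack_space (a point): On the bench in the middle of the rack space once the holder is lengthened: holder (-92, 5, 0) mm. The space lies between the two end plates, from the tube's side (holder x -22) to the plates' free edges (x -165). Turned as the holder.
- tube (a joint): How far the inner tube has slid out, m. Locked at the first hole: 0 to 0.004; at the next: 0.053 to 0.058; end 0.075. Slides with 2.5 N plus 30 N per m/s; locked, it holds 25 N. When the button is pressed flush, a short spring (9 N) nudges the tube out by itself about 14 mm and the button is trapped under the tube wall; from there push it on by the movable end plate.
- button (a joint): How far the button is pressed in, m: 0 fully up (8 mm proud of the outer tube's top face), about 0.010 when trapped under the tube wall, 0.012 at its stop. Its spring gives 1 N when up and 3 N when flush (0.008).
- button_top (a point): Top of the domed steel button, 16 mm in diameter, which sticks up through a 19 mm square hole in the top of the outer tube; it is fixed to the inner tube and travels along with it. It presses straight down. At the start it is in the first hole, at about holder (0, -38, 58) mm. Turned as the holder.
- next_hole (a point): Centre of the next (empty) 19 mm square hole, on the outer tube's top face, 55 mm further along +y, at holder (0, 15, 50) mm.
- plate_face (a point): Point on the inner face of the movable end plate, over the tube's centre line, 75 mm above the bench (25 mm above the tube's top, 15 mm below the plate's top edge): push here towards holder +y. Turned as the holder.
- long_rack: Long white plastic tube rack, loose, 0.32 kg (varies): 50 mm (its x) by 180 mm (its y), 64 mm high, with a few capped tubes standing in it up to 82 mm. Origin under its centre. It can be gripped across its 50 mm width at mid length; its sides act as solid and flat. Its own z is up. 
- short_rack: Short white tube rack, 50 by 110 mm and 64 mm high, with three capped tubes up to 82 mm; not to be moved. It and the long rack may lie on either side of the holder. Origin under its centre, y along its length. 
- jar_a: White jar with blue lid, 98 mm across, 133 mm high, behind the holder; bystander. Origin under its centre.
- jar_b: White jar with green lid, 98 mm across, 133 mm high, behind the holder; bystander. Origin under its centre.
- spray_bottle: White spray bottle, 80 mm across, 207 mm high, nozzle to its -x; bystander. Origin under its centre.
- timer: Flat white bench timer, 50 by 70 by 22 mm, just behind the holder; bystander. Origin under its centre.
- tip_box: Green pipette tip box, 85 by 125 by 75 mm; bystander. Origin under its centre.
- tip_box_b: Second green pipette tip box, 85 by 125 by 75 mm; bystander. Origin under its centre.
Mind the look-alikes: they are no part of the job. What is shaped like the long_rack but orange or yellow is not meant.

How it is judged (in metres and radians):
On the way, in this order (a step that is already met when the one before it is completed fails the run):
1. the button is pressed in and the tube has left the first hole (value of joint tube above 0.006 m and value of joint button above 0.004 m), for 0.1 s.
2. the tube is locked at the next hole: the button has popped up through it (value of joint tube between 0.051 and 0.059 m and value of joint button below 0.003 m), for 0.3 s.
At the end, for the whole second after the job is handed in: Tube locked at the next hole (tube 0.051 to 0.059, button under 0.003). Long rack upright on the bench (tilt under 0.08 rad, underside under 8 mm), at rest, centre at holder x -145 to -44 mm, y -10 to +20 mm, its length within 0.15 rad of the tube (all of step 2 and x of long_rack in the frame of holder between -0.145 and -0.044 m and y of long_rack in the frame of holder between -0.01 and 0.02 m and angle between the y axis of long_rack and the y axis of holder, either way round below 0.15 rad and angle between long_rack's own z axis and vertical below 0.08 rad and height (world z) of long_rack below 0.008 m and linear speed of long_rack below 0.02 m/s and velocity of joint tube below 0.01 m/s); the robot touches nothing.
It fails at once if the short rack is moved more than 40 mm or tipped over (distance of short_rack from where it was at the start of the episode above 0.04 m or angle between short_rack's own z axis and vertical above 0.5 rad).
It fails at once if another bystander (jar, spray bottle, timer or tip box) is moved more than 40 mm or tipped over (distance of any of jar_a, jar_b, spray_bottle, timer, tip_box, tip_box_b from where it was at the start of the episode above 0.04 m or angle between any of jar_a, jar_b, spray_bottle, timer, tip_box, tip_box_b's own z axis and vertical above 0.5 rad).
It also fails if it takes over 48 s, if anything falls off the work surface, if the arm or the gripper's body presses on something with over 40 N, if the wrist force passes 120 N, or if a joint passes its speed limit or range.

ROBOT

A 6-joint arm with a two-finger parallel gripper is mounted at the origin on the work surface. World frame = base frame: x ahead of the robot, y to its left, z up, the work surface at z = 0. Lengths are in mm, angles in rad, forces in N, time in s.
With the tool pointing down it reaches from about 250 to 725 mm from the base axis. Payload 4 kg.
Tool frame: the origin (TCP) lies where the fingers leave the gripper's body, on its centre line; the fingertips stand 73 mm ahead of it and the grasp point (between the pads) lies 54 mm ahead of it; z points along the fingers, y is the line along which they close (so a half turn about z gives the same grasp; the last joint's range is limited). The gripper opens to 85 mm and grips with 20 to 120 N. Pads are 22 mm wide; open, the fingers measure 114 mm over their backs; the gripper's body (76 mm by 85 mm) begins 54 mm behind the grasp point. The pads swing forward as they close: fully open they stand 13 mm farther back than shut.
Start: joints at [-1.191, 0.241, 0.005, 1.335, 0, 1.571], TCP at [185.366, -464.37, 303.906] pointing down, gripper open.
Joint ranges: [-2.72, 2.72], [-1.05, 1.87], [-1.09, 1.28], [-1.99, 2.15], [-1.42, 1.44], [-3.14, 3.14]. Speed limits (rad/s): [2.79, 2.79, 3.14, 3.14, 3.14, 3.14].

INTERFACE

Orientations are given as a unit quaternion [x, y, z, w].
In Python, from bench import bot gives the robot as it stands.
- The arm moves only by the tool step_arm, never from a script. Its argument "targets" is a list of rows, each a list of 3 entries, a list of its own where there are three numbers: the shift along the tool's x, y, z normalised to -1 to 1, where 1 is 750 mm, then the turn about the tool's z normalised to -1 to 1, where 1 is 360 degrees, then the opening, from -1 (shut) to 1 (fully open). A call has exactly 8 rows; each row is the pose to reach, as a shift and turn from the pose commanded when the call began, along the tool's axes at that moment, turning the shorter way round; what a row does not reach only later rows make up. A row lasts 1/8 s, in which the tool goes at most 62.5 mm and 10.7 degrees, less where a joint would pass 70% of its speed; a pose out of reach is approached as far as the arm can. A call with a number of a shift or a turn outside -1 to 1 is refused whole. A call with a gripper value outside its range is refused whole. The fingers move at their own pace and stop on an object; the grip force is fixed at half the most. Time passes only in rows, so rows that repeat a pose let the fingers close, or fill a call up. It gives the time, the measured TCP pose, the force, the opening and the grip force at its end, in the units of the state.
- bot.get_state(): the state, without advancing time (a new reading comes with each control period).
- bot.grab_frame(name): name is "side" or "top"; returns a dict with "img" (384x512x3 uint8, red, green, blue), "intrinsics" (3x3 intrinsics, pixels), "R" (3x3) and "t" (3): a world point X has camera coordinates R X + t. Camera axes: x right, y down, z forward; pixel columns grow to the right and rows downward; lengths in mm; the calibration is good to about 2 mm. A picture is of the moment at which its call begins. There is no depth.
- bot.job_done(): hands the job in; it is judged then, once.
The state is a dict: "time": time; "qpos": joint angles; "joint_velocities": joint speeds; "joint_torque": joint torques, N m; "eef_pos": TCP position; "tcp_rot": TCP orientation; "contact_force": force on the tool from outside, world axes, zero at the start; "wrist_torque": the same for the moment, N m; "finger_gap": opening from 0.0 (shut) to 1.0 (fully open); "grip_force": force on a finger pad.
Only numpy, scipy, OpenCV 4.12 (cv2) and the standard library are available. Lean on these libraries where they do the work, as an engineer would, in place of code of your own. Each camera call takes 0.05 s, during which the arm holds its last target. There are 200 camera calls.

## Working session

There is one attempt and no reset: what is moved stays moved. The work goes in short steps, Python scripts to look and compute and a tool call to move; the robot and the scene stay as the last step left them, time stands still between calls to the robot, and variables do not carry over. Pictures are saved under pics/ and viewed, at most 10 in all, crops included, and the job is handed in when it is done.

Besides the shell and the picture viewer there is one more tool, called after "Call:" as a command line: name --argument value ..., lists and objects as JSON in quotes. step_arm: Moves the arm, as the interface text tells. Its arguments: {"type":"object","properties":{"targets":{"type":"array","items":{"type":"array"}}},"required":["targets"]}

```bash
mkdir -p pics; ls; python3 - <<'E'
from bench import bot
import cv2,pickle
for n in("top","side"):
    f=bot.grab_frame(n);pickle.dump(f,open(n+".pkl","wb"))
    cv2.imwrite(f"pics/{n}0.png",f["img"][:,:,::-1]);print(n,f["intrinsics"],f["R"],f["t"])
print(bot.get_state())
E
```

```text
pics
top [[355.28123086   0.         254.96087468]
 [  0.         355.28123086 186.73665876]
 [  0.           0.           1.        ]] [[-0.01694299 -0.99984595 -0.0045835 ]
 [-0.98715523  0.01745595 -0.15880755]
 [ 0.15886309  0.00183395 -0.98729892]] [ 66.52851506 492.37686965 969.5039342 ]
side [[377.11129009   0.         251.73252135]
 [  0.         377.11129009 189.41308368]
 [  0.           0.           1.        ]] [[-0.98645266 -0.16366353 -0.01119808]
 [-0.10226913  0.66690983 -0.73808692]
 [ 0.12826602 -0.72694259 -0.6746127 ]] [ 503.68303322   84.25562388 1235.82962602]
{'time': 0.1, 'qpos': array([-1.19103121e+00,  2.41340147e-01,  3.89978020e-03,  1.33520776e+00,
       -2.55051501e-05,  1.57079983e+00]), 'joint_velocities': array([ 0.00049181, -0.0022889 ,  0.0031466 ,  0.00056988, -0.00015003,
       -0.00091661]), 'joint_torque': array([ 1.92536572e-04, -3.73137832e+01,  2.53010452e+01,  1.08681450e-02,
        5.00100761e-07, -6.67422853e-06]), 'eef_pos': array([ 185.19204276, -463.99309155,  303.11618597]), 'tcp_rot': array([ 9.82026316e-01,  1.88741774e-01, -1.87282867e-04, -9.06852265e-04]), 'contact_force': array([ 0.10903082, -0.07429338,  0.51767845]), 'wrist_torque': array([-0.03232603,  0.02823252,  0.02990108]), 'grip_force': 0.0, 'finger_gap': 1.0040059305370856}
```

View pics/top0.png

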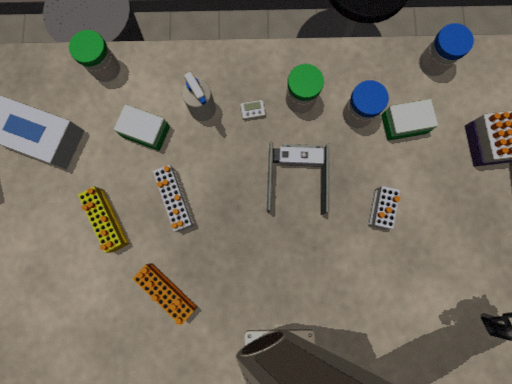

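View pics/side0.png

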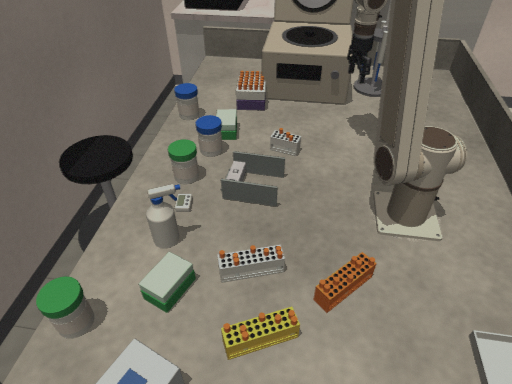

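The top view shows the holder around (300,155) with its plates reaching down to row ~212, and the white long rack at (172,198). The short rack is at (385,208). The next step is to zoom in on the holder and the rack.

```bash
python3 - <<'E'
import cv2,numpy as np
a=cv2.imread("pics/top0.png")
c=cv2.resize(a[135:220,255:340],None,fx=6,fy=6,interpolation=cv2.INTER_CUBIC)
d=cv2.resize(a[155:240,145:190],None,fx=6,fy=6,interpolation=cv2.INTER_CUBIC)
cv2.imwrite("pics/z0.png",np.hstack([c,d]))
E
```

```text
(no output)
```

View pics/z0.png

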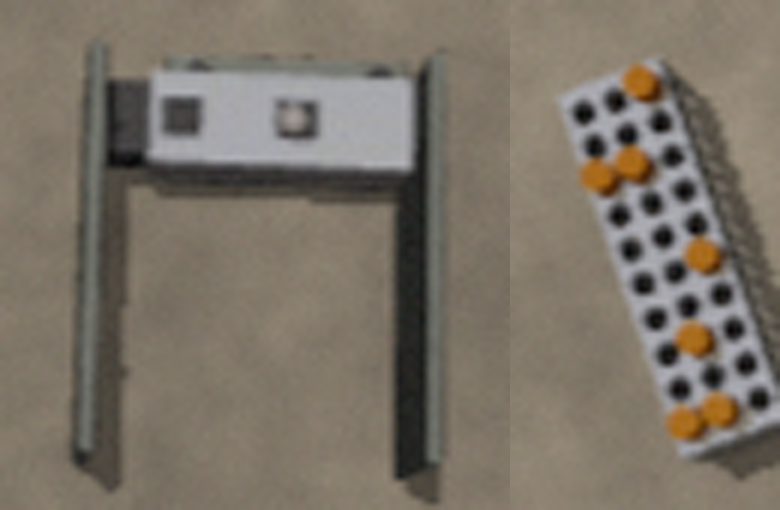

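The holder crop shows the empty next hole at crop (182,116), the button at (296,118), and the tube top corners at (150,72), (413,75), (413,168), (150,162). The fixed plate is on the right, so the tube extends left, towards world +y. The rack's top corners are at about (560,97), (655,60), (778,425), (682,458).

```bash
cat > h.py <<'E'
import numpy as np,pickle
from bench import bot
def ray(f,px,z):
    K,R,t=f["intrinsics"],f["R"],f["t"]
    c=-R.T@t; d=R.T@np.linalg.inv(K)@np.array([px[0],px[1],1.])
    return c+d*(z-c[2])/d[2]
def proj(f,X):
    p=f["intrinsics"]@(f["R"]@np.asarray(X,float)+f["t"]);return p[:2]/p[2]
def tool(p=None,s=None):
    from scipy.spatial.transform import Rotation as Ro
    s=s or bot.get_state(); return s,Ro.from_quat(s["tcp_rot"]).as_matrix()
E
python3 - <<'E'
from h import *
f=pickle.load(open("top.pkl","rb"))
cp=lambda x,y,ox,oy:((x+.5)/6-.5+ox,(y+.5)/6-.5+oy)
H=lambda x,y,z:ray(f,cp(x,y,255,135),z)[:2]
hole=H(182,116,50);btn=H(296,118,57);print("hole",hole,"btn",btn)
cs=[H(x,y,50) for x,y in((150,72),(413,75),(413,168),(150,162))]
print("tube corners",cs)
# plates top z90 : left plate ends, right plate ends (centre of top edge)
Lp=[H(97,45,90),H(84,452,90)];Rp=[H(438,60,90),H(433,463,90)]
print("plates",Lp,Rp)
for a in(Lp,Rp):
    d=a[0]-a[1];print("x-axis ang",np.degrees(np.arctan2(d[1],d[0])),np.linalg.norm(d))
d=cs[0]-cs[1];print("y-axis ang",np.degrees(np.arctan2(d[1],d[0]))-90)
R=[ray(f,cp(x-510,y,145,155),64)[:2] for x,y in((560,97),(655,60),(778,425),(682,458))]
print("rack",R,np.mean(R,0))
d=(R[0]+R[1])/2-(R[2]+R[3])/2;print(np.linalg.norm(d),np.degrees(np.arctan2(d[1],d[0])),np.linalg.norm(R[0]-R[1]))
s,T=tool();print(T)
E
```

```text
hole [585.0249179  -29.03110307] btn [581.29282242 -82.1360089 ]
tube corners [array([606.86517624, -14.43410538]), array([ 603.10841586, -139.64524521]), array([ 557.7619851 , -137.48932401]), array([562.91022866, -13.20540564])]
plates [array([608.96755103,  12.36279831]), array([422.06614577,  22.6294943 ])] [array([ 599.0205279 , -143.46510927]), array([ 414.48152717, -132.1289573 ])]
x-axis ang -3.1441591509882163 187.1831732172028
x-axis ang -3.5152380050178067 184.88686035922544
y-axis ang -1.7185528465314661
rack [array([539.78982164, 342.26565611]), array([556.63199456, 298.36306774]), array([385.94377863, 238.78128213]), array([371.80188868, 282.12579672])] [463.54187088 290.38395068]
179.60707538361405 19.468445239155333 47.022293169482055
[[ 9.28753015e-01  3.70698439e-01 -7.10155218e-04]
 [ 3.70699118e-01 -9.28751441e-01  1.71040938e-03]
 [-2.55115966e-05 -1.85180178e-03 -9.99998285e-01]]
```

Call:
step_arm --targets '[[[0.68, -0.277, 0.07], 0.0694, -1], [[0.68, -0.277, 0.07], 0.0694, -1], [[0.68, -0.277, 0.07], 0.0694, -1], [[0.68, -0.277, 0.07], 0.0694, -1], [[0.68, -0.277, 0.07], 0.0694, -1], [[0.68, -0.277, 0.07], 0.0694, -1], [[0.68, -0.277, 0.07], 0.0694, -1], [[0.68, -0.277, 0.07], 0.0694, -1]]'

```text
time: 1.1
eef_pos: [534.6, -127.5, 257.3]
tcp_rot: [1.0, -0.028, -0.0, 0.0]
contact_force: [-0.6, -2.0, -0.4]
finger_gap: 0.001
grip_force: 0.0
```

Call:
step_arm --targets '[[[0.048, -0.051, 0.05], 0, -1], [[0.048, -0.051, 0.1], 0, -1], [[0.048, -0.051, 0.1], 0, -1], [[0.048, -0.051, 0.1], 0, -1], [[0.048, -0.051, 0.1], 0, -1], [[0.048, -0.051, 0.1], 0, -1], [[0.048, -0.051, 0.1], 0, -1], [[0.048, -0.051, 0.1], 0, -1]]'

```text
time: 2.1
eef_pos: [571.7, -93.2, 183.2]
tcp_rot: [1.0, -0.028, 0.0, 0.0]
contact_force: [-0.2, 0.7, -0.4]
finger_gap: 0.002
grip_force: 0.0
```

```bash
python3 - <<'E'
from h import *
import cv2
s,T=tool();print(s["time"],s["eef_pos"],T[:,0],s["qpos"])
tip=s["eef_pos"]+73*T[:,2];print("tip",tip)
ims=[]
for n in("top","side"):
    f=bot.grab_frame(n);p=proj(f,tip);b=proj(f,[581.6,-82,58]);print(n,p,b)
    u,v=b.astype(int);c=cv2.resize(f["img"][v-50:v+35,u-33:u+32,::-1],None,fx=6,fy=6,interpolation=cv2.INTER_CUBIC)
    print(u-33,v-50);ims.append(c)
cv2.imwrite("pics/a1.png",np.hstack(ims))
E
```

```text
2.1 [571.67740898 -93.20143436 183.24905966] [ 9.98400364e-01 -5.65361871e-02  6.10534741e-04] [-1.61617988e-01  4.71074105e-01  1.63501838e-02  1.11546068e+00
  2.07865958e-05  3.03654104e+00]
tip [571.72172731 -93.20712257 110.24907334]
top [310.80488165 152.70028345] [303.91083415 154.05707419]
270 104
side [238.33549185 155.32276481] [235.5060408  168.80806855]
202 118
```

View pics/a1.png

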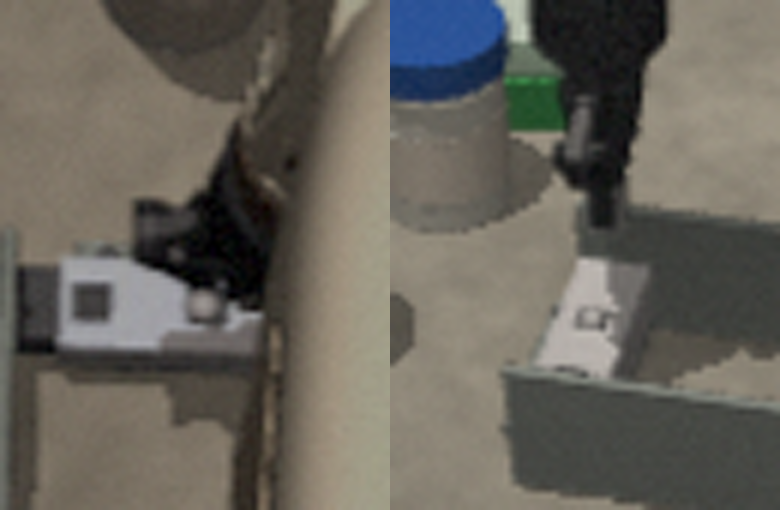

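The button shows at top pixel (304.0,154.4), matching my estimate. I'll press now.

Call:
step_arm --targets '[[[0.0123, -0.0156, 0.02], 0, -1], [[0.0123, -0.0156, 0.055], 0, -1], [[0.0123, -0.0156, 0.066], 0, -1], [[0.0123, -0.0156, 0.073], 0, -1], [[0.0123, -0.0156, 0.077], 0, -1], [[0.0123, -0.0156, 0.08], 0, -1], [[0.0123, -0.0156, 0.0805], 0, -1], [[0.0123, -0.0156, 0.0805], 0, -1]]'

```text
time: 3.2
eef_pos: [581.8, -82.2, 122.7]
tcp_rot: [1.0, -0.028, 0.0, 0.0]
contact_force: [0.2, 0.1, 1.1]
finger_gap: 0.001
grip_force: 0.2
```

```bash
python3 - <<'E'
from h import *
import cv2
s,T=tool();print(s["time"],s["eef_pos"],s["contact_force"])
E
```

```text
3.2 [581.80011615 -82.16700215 122.69920863] [0.19552757 0.14571353 1.13365248]
```

Call:
step_arm --targets '[[[0, 0, 0.001], 0, -1], [[0, 0, 0.002], 0, -1], [[0, 0, 0.002], 0, -1], [[0, 0, 0.002], 0, -1], [[0, 0, 0.002], 0, -1], [[0, 0, 0.002], 0, -1], [[0, 0, 0.002], 0, -1], [[0, 0, 0.002], 0, -1]]'

```text
time: 4.2
eef_pos: [581.9, -82.2, 122.3]
tcp_rot: [1.0, -0.028, 0.001, 0.0]
contact_force: [-2.0, 0.7, 5.2]
finger_gap: 0.002
grip_force: 3.5
```

```bash
python3 - <<'E'
from h import *
import cv2
s,T=tool();print(s["time"],s["eef_pos"],s["contact_force"])
ims=[]
for n in("top","side"):
    f=bot.grab_frame(n)
    b=proj(f,[581.6,-60,58])
    u,v=b.astype(int);c=cv2.resize(f["img"][v-50:v+50,u-33:u+32,::-1],None,fx=6,fy=6,interpolation=cv2.INTER_CUBIC)
    print(u-33,v-50);ims.append(c)
cv2.imwrite("pics/a2.png",np.hstack(ims))
E
```

```text
4.2 [581.85949883 -82.1594338  122.29865742] [-1.9940522   0.73330188  5.23057302]
263 104
201 122
```

View pics/a2.png

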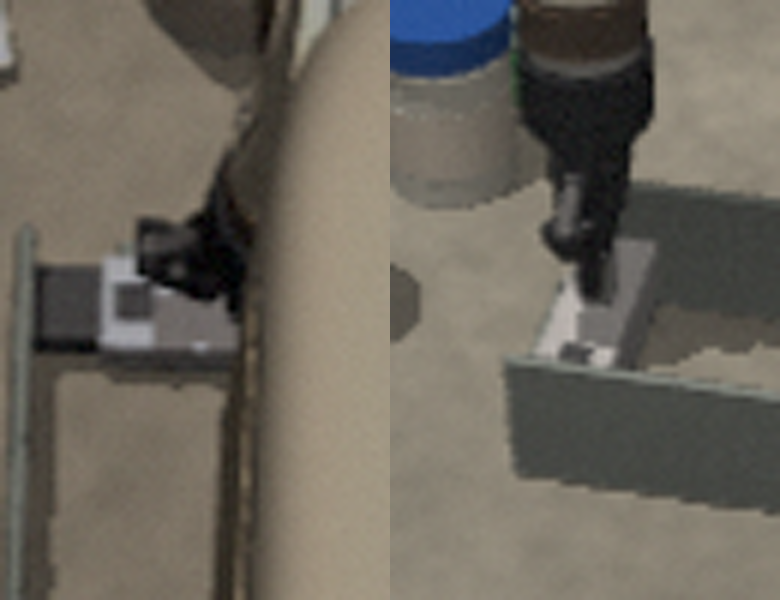

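The movable plate has shifted about 4 px (≈12 mm) outward and more of the inner tube is exposed, so the button is trapped. I'll lift clear and push the plate.

Call:
step_arm --targets '[[[0, 0, -0.025], 0, -1], [[0, -0.06, -0.025], 0, -1], [[0, -0.11, -0.025], 0, -1], [[0, -0.12, -0.025], 0, -1], [[0, -0.13, -0.025], 0, -1], [[0, -0.14, -0.025], 0, -1], [[0, -0.148, -0.025], 0, -1], [[0, -0.156, -0.025], 0, -1]]'

```text
time: 5.3
eef_pos: [588.0, 2.0, 139.7]
tcp_rot: [1.0, -0.003, -0.0, -0.012]
contact_force: [0.1, -0.1, -0.6]
finger_gap: 0.002
grip_force: 0.0
```

```bash
cat > m.py <<'E'
from h import *
import cv2,sys
s,T=tool();O=np.array([584.2,-43.5]);a=np.radians(-3.2);X=np.array([np.cos(a),np.sin(a)]);Y=np.array([-np.sin(a),np.cos(a)])
d=s["eef_pos"][:2]-O
print(s["time"],s["eef_pos"],"holder",d@X,d@Y,"F",s["contact_force"],"Fy",s["contact_force"][:2]@Y)
f=bot.grab_frame("top");b=proj(f,[570,40,58]);u,v=b.astype(int)
print(u-35,v-40)
c=cv2.resize(f["img"][v-40:v+50,u-35:u+45,::-1],None,fx=6,fy=6,interpolation=cv2.INTER_CUBIC)
cv2.imwrite(sys.argv[1],c)
E
python3 m.py pics/a3.png
```

```text
5.3 [587.9622354    1.9677423  139.67670766] holder 1.2182913859228517 45.60686100529981 F [ 0.13913589 -0.08397333 -0.6475981 ] Fy -0.07607562319941505
225 118
```

Joint 6 was near its limit there. I'll back off a little and take the half turn now, since the rack grasp needs it anyway.

Call:
step_arm --targets '[[[0, 0.03, 0], -0.03, -1], [[0, 0.03, 0], -0.06, -1], [[0, 0.03, 0], -0.09, -1], [[0, 0.03, 0], -0.12, -1], [[0, 0.03, 0], -0.15, -1], [[0, 0.03, 0], -0.18, -1], [[0, 0.03, 0], -0.21, -1], [[0, 0.03, 0], -0.24, -1]]'

```text
time: 6.35
eef_pos: [587.8, -20.4, 139.1]
tcp_rot: [0.731, 0.682, 0.008, -0.009]
contact_force: [-1.1, 0.3, 0.5]
finger_gap: -0.0
grip_force: 0.0
```

Call:
step_arm --targets '[[[0, 0, 0], -0.03, -1], [[0, 0, 0], -0.06, -1], [[0, 0, 0], -0.09, -1], [[0, 0, 0], -0.12, -1], [[0, 0, 0], -0.15, -1], [[0, 0, 0], -0.18, -1], [[0, 0, 0], -0.21, -1], [[0, 0, 0], -0.24, -1]]'

```text
time: 7.35
eef_pos: [587.8, -20.4, 139.2]
tcp_rot: [0.07, 0.997, 0.012, -0.001]
contact_force: [-0.1, 0.3, -0.7]
finger_gap: -0.004
grip_force: 0.0
```

```bash
python3 m.py pics/a3.png; python3 -c "
from h import *
s,T=tool();print(T,s['qpos'])"
```

```text
7.35 [587.82882595 -20.36655653 139.15049497] holder 2.331824126499175 23.299939506569768 F [-0.06261697  0.28342133 -0.6576733 ] Fy 0.2794840368255056
225 118
[[-9.90657876e-01  1.36370132e-01 -3.99934375e-04]
 [ 1.36318350e-01  9.90354457e-01  2.48063963e-02]
 [ 3.77892832e-03  2.45201335e-02 -9.99692194e-01]] [-0.04433915  0.52961456 -0.01226581  1.0304155   0.02476682  0.09243371]
```

Call:
step_arm --targets '[[[0.002, 0.027, 0.0007], -0.0128, -1], [[0.003, 0.037, 0.001], -0.0128, -1], [[0.004, 0.047, 0.001], -0.0128, -1], [[0.0045, 0.056, 0.0015], -0.0128, -1], [[0.005, 0.064, 0.0015], -0.0128, -1], [[0.006, 0.072, 0.002], -0.0128, -1], [[0.0065, 0.078, 0.002], -0.0128, -1], [[0.0066, 0.082, 0.002], -0.0128, -1]]'

```text
time: 8.4
eef_pos: [591.6, 40.2, 139.1]
tcp_rot: [0.035, 0.999, 0.011, -0.001]
contact_force: [-1.7, -3.2, 1.0]
finger_gap: -0.0
grip_force: 2.1
```

```bash
python3 m.py pics/a3.png
```

```text
8.4 [591.62179012  40.20685973 139.14141009] holder 2.7375749064301296 83.99063649311437 F [-1.73018986 -3.18172157  0.98773379] Fy -3.273342318780082
225 118
```

View pics/a3.png

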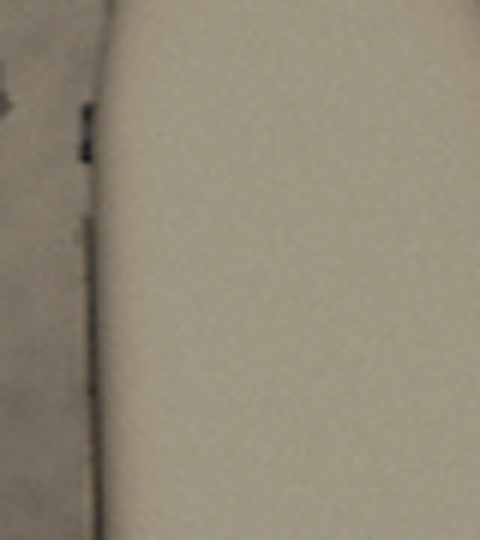

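The view is blocked by the arm. The force is 3.3 N, so the plate is sliding, and I'll creep on under force feedback.

Call:
step_arm --targets '[[[0, 0.001, 0], 0, -1], [[0, 0.002, 0], 0, -1], [[0, 0.003, 0], 0, -1], [[0, 0.004, 0], 0, -1], [[0, 0.005, 0], 0, -1], [[0, 0.006, 0], 0, -1], [[0, 0.007, 0], 0, -1], [[0, 0.007, 0], 0, -1]]'

```text
time: 9.45
eef_pos: [592.4, 46.2, 139.4]
tcp_rot: [0.033, 0.999, 0.012, -0.0]
contact_force: [1.1, -2.5, -0.5]
finger_gap: -0.0
grip_force: 1.1
```

```bash
cat > n.py <<'E'
from h import *
import cv2,sys
s,T=tool();O=np.array([584.2,-43.5]);a=np.radians(-3.2);X=np.array([np.cos(a),np.sin(a)]);Y=np.array([-np.sin(a),np.cos(a)])
d=(s["eef_pos"]+73*T[:,2])[:2]-O
print(s["time"],"tip holder",d@X,d@Y,"Fy",s["contact_force"][:2]@Y)
f=bot.grab_frame("side")
for t in(48,53,56,60):  # expected top outer corner pixels of plate free edge
    w=O-165*X+(58+t)*Y;w2=O+25*X+(58+t)*Y;print(t,proj(f,[*w,90]),proj(f,[*w2,90]))
c=cv2.resize(f["img"][145:235,200:300,::-1],None,fx=6,fy=6,interpolation=cv2.INTER_CUBIC)
cv2.imwrite(sys.argv[1],c)
E
python3 n.py pics/a4.png
```

```text
9.45 tip holder 3.1041128683432238 91.79112566529713 Fy -2.442779888205866
48 [274.58150021 196.47051466] [216.18083937 188.03060308]
53 [274.30056169 197.55232999] [215.7333779  189.05853402]
56 [274.13117164 198.20460349] [215.46361898 189.67823775]
60 [273.90434636 199.07804392] [215.10243396 190.5079701 ]
```

View pics/a4.png

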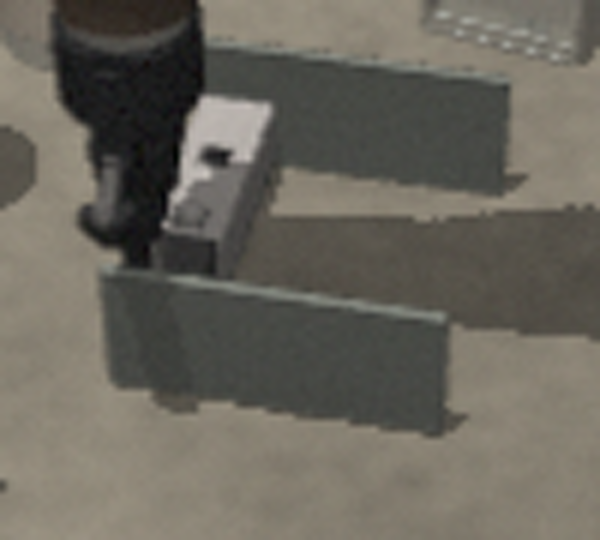

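The side crop shows the plate's outer top corner at about pixel (274.8,198.0), which means tube ≈55 mm. A bump shows at the next hole, so the button has probably popped up. I'll retreat upward and towards the rack, opening the gripper, then check.

Call:
step_arm --targets '[[[0, -0.012, -0.01], 0, -1], [[0, -0.012, -0.08], 0, -1], [[0, -0.012, -0.139], 0, -1], [[0.05, 0.07, -0.139], -0.02, 0], [[0.1, 0.15, -0.139], -0.04, 1], [[0.15, 0.23, -0.139], -0.0636, 1], [[0.193, 0.312, -0.139], -0.0636, 1], [[0.193, 0.312, -0.139], -0.0636, 1]]'

```text
time: 10.5
eef_pos: [461.7, 289.3, 250.5]
tcp_rot: [-0.167, 0.986, 0.013, 0.002]
contact_force: [0.4, -0.5, -0.1]
finger_gap: 0.997
grip_force: 0.0
```

```bash
python3 - <<'E'
from h import *
import cv2
s,T=tool();print(s["time"],s["eef_pos"],T,s["finger_gap"],s["qpos"])
f=bot.grab_frame("top");g=bot.grab_frame("side")
z=lambda im,k:cv2.resize(im[:,:,::-1],None,fx=k,fy=k,interpolation=cv2.INTER_CUBIC)
a=z(f["img"][135:220,240:335],4);b=z(g["img"][140:225,200:300],4)
c=z(f["img"][140:240,130:230],4)
h=400;P=lambda i:cv2.copyMakeBorder(i,0,h-i.shape[0],0,0,cv2.BORDER_CONSTANT)
cv2.imwrite("pics/a5.png",cv2.resize(np.hstack([P(a),P(c)]),None,fx=1,fy=1))
cv2.imwrite("pics/a5b.png",b)
E
```

```text
10.5 [461.68475841 289.29548487 250.51071445] [[-9.43930342e-01 -3.30144404e-01 -4.25856922e-04]
 [-3.30039837e-01  9.43597295e-01  2.64168649e-02]
 [-8.31954268e-03  2.50762301e-02 -9.99650923e-01]] 0.9972557564164485 [0.55011679 0.34806325 0.01152262 1.22080444 0.02274401 0.21380756]
```

View pics/a5.png

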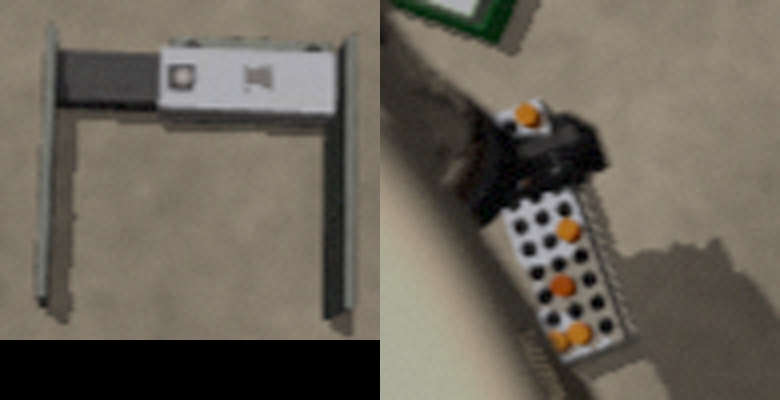

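The button is up in the next hole at crop (181,76), so the tube is locked, and the gripper is centred over the rack. I'll descend and grip.

Call:
step_arm --targets '[[[0, -0.0064, 0.08], 0, 1], [[0, -0.0064, 0.15], 0, 1], [[0, -0.0064, 0.19], 0, 1], [[0, -0.0064, 0.2085], 0, 1], [[0, -0.0064, 0.2085], 0, 1], [[0, -0.0064, 0.2085], 0, -1], [[0, -0.0064, 0.2085], 0, -1], [[0, -0.0064, 0.2085], 0, -1]]'

```text
time: 11.6
eef_pos: [465.9, 287.2, 95.3]
tcp_rot: [-0.166, 0.986, 0.013, 0.004]
contact_force: [0.6, 0.8, 5.8]
finger_gap: 0.58
grip_force: 54.4
```

Call:
step_arm --targets '[[[0, 0, 0], 0, -1], [[0, 0, 0], 0, -1], [[0, 0, -0.01], 0, -1], [[0, 0, -0.04], 0, -1], [[0, 0, -0.08], 0, -1], [[0, 0, -0.12], 0, -1], [[0, 0, -0.16], 0, -1], [[0, 0, -0.16], 0, -1]]'

```text
time: 12.6
eef_pos: [466.1, 283.9, 215.7]
tcp_rot: [-0.166, 0.986, 0.013, 0.004]
contact_force: [0.7, 1.4, -3.0]
finger_gap: 0.584
grip_force: 56.2
```

```bash
python3 - <<'E'
from h import *
s,T=tool();print(s["time"],s["eef_pos"],T,s["finger_gap"],s["grip_force"],s["contact_force"])
E
```

```text
12.6 [466.09005948 283.92205664 215.67662664] [[-0.94488474 -0.32737464  0.0043225 ]
 [-0.3271417   0.94457537  0.02748948]
 [-0.01308228  0.02456032 -0.99961275]] 0.5839876008798432 56.21736824512482 [ 0.68389291  1.36872943 -2.97699875]
```

Call:
step_arm --targets '[[[0.012, -0.045, -0.02], -0.024, -1], [[0.025, -0.1, -0.03], -0.048, -1], [[0.038, -0.155, -0.03], -0.072, -1], [[0.052, -0.21, -0.03], -0.096, -1], [[0.066, -0.265, -0.03], -0.12, -1], [[0.08, -0.32, -0.03], -0.144, -1], [[0.092, -0.37, -0.03], -0.168, -1], [[0.1045, -0.41, -0.0305], -0.188, -1]]'

```text
time: 13.6
eef_pos: [490.5, -34.9, 226.2]
tcp_rot: [-0.688, 0.725, 0.01, 0.007]
contact_force: [-0.1, 0.3, -3.0]
finger_gap: 0.582
grip_force: 56.5
```

Call:
step_arm --targets '[[[0, 0, 0], 0, -1], [[0, 0, 0], 0, -1], [[0, 0, 0], 0, -1], [[0, 0, 0], 0, -1], [[0, 0, 0], 0, -1], [[0, 0, 0], 0, -1], [[0, 0, 0], 0, -1], [[0, 0, 0], 0, -1]]'

```text
time: 14.6
eef_pos: [491.5, -33.4, 228.2]
tcp_rot: [-0.687, 0.727, 0.009, 0.008]
contact_force: [0.5, 0.6, -2.6]
finger_gap: 0.58
grip_force: 57.6
```

```bash
python3 - <<'E'
from h import *
import cv2
s,T=tool();print(s["time"],s["eef_pos"],T,s["finger_gap"],s["grip_force"],s["qpos"])
f=bot.grab_frame("top");g=bot.grab_frame("side")
z=lambda im,k:cv2.resize(im[:,:,::-1],None,fx=k,fy=k,interpolation=cv2.INTER_CUBIC)
cv2.imwrite("pics/a6.png",np.hstack([z(f["img"][110:240,220:350],3),z(g["img"][90:220,190:320],3)]))
E
```

```text
14.6 [491.51735309 -33.39394621 228.17477107] [[-5.61088100e-02 -9.98424587e-01 -3.80460876e-04]
 [-9.98117519e-01  5.60820942e-02  2.48237313e-02]
 [-2.47632866e-02  1.77257469e-03 -9.99691771e-01]] 0.5804472816992529 57.59513854980469 [-0.07942033  0.27496344 -0.15273871  1.1454436   0.02471782 -1.59411212]
```

View pics/a6.png

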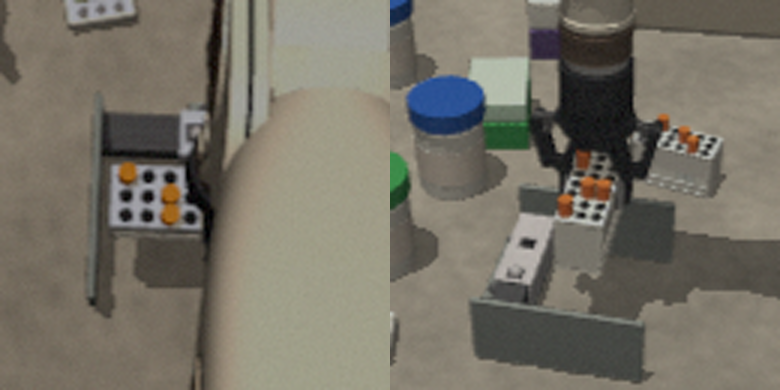

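The rack hangs aligned over the space. I'll check its +y end in the top view: crop edge x ≈110, rows 165–226.

```bash
python3 - <<'E'
from h import *
f=pickle.load(open("top.pkl","rb"))
O=np.array([584.2,-43.5]);a=np.radians(-3.2);X=np.array([np.cos(a),np.sin(a)]);Y=np.array([-np.sin(a),np.cos(a)])
for x,y in((110,165),(110,227)):
    w=ray(f,((x+.5)/3-.5+220,(y+.5)/3-.5+110),197)[:2]-O;print(w@X,w@Y)
w=ray(f,((97+.5)/3-.5+220,(200+.5)/3-.5+110),90)[:2]-O;print("movable plate",w@X,w@Y)
E
```

```text
-67.4847311829392 93.35287565373353
-118.0331633524685 91.41627407493723
movable plate -76.1611646956153 104.84999799796005
```

Call:
step_arm --targets '[[[0.001, 0, 0.04], 0, -1], [[0.002, 0, 0.08], 0, -1], [[0.003, 0, 0.12], 0, -1], [[0.0038, 0, 0.15], 0, -1], [[0.0041, 0, 0.165], 0, -1], [[0.0043, 0, 0.172], 0, -1], [[0.0043, 0, 0.175], 0, -1], [[0.0043, 0, 0.175], 0, -1]]'

```text
time: 15.7
eef_pos: [491.8, -33.4, 97.5]
tcp_rot: [-0.687, 0.727, 0.009, 0.009]
contact_force: [-0.5, 0.4, -2.3]
finger_gap: 0.576
grip_force: 57.5
```

Call:
step_arm --targets '[[[0, 0, 0.001], 0, -1], [[0, 0, 0.002], 0, -1], [[0, 0, 0.0025], 0, -1], [[0, 0, 0.0025], 0, -1], [[0, 0, 0.0025], 0, 0.3], [[0, 0, 0.0025], 0, 0.6], [[0, 0, 0.0025], 0, 0.65], [[0, 0, 0.0025], 0, 0.65]]'

```text
time: 16.7
eef_pos: [491.1, -33.4, 94.8]
tcp_rot: [-0.687, 0.727, 0.009, 0.008]
contact_force: [-0.2, -0.5, 0.2]
finger_gap: 0.826
grip_force: 0.0
```

Call:
step_arm --targets '[[[0, 0, -0.02], 0, 0.65], [[0, 0, -0.06], 0, 0.65], [[0, 0, -0.11], 0, 0.65], [[0, 0, -0.16], 0, 0.65], [[0, 0.06, -0.16], 0, 0.65], [[0, 0.12, -0.16], 0, 0.65], [[0, 0.18, -0.16], 0, 0.65], [[0, 0.18, -0.16], 0, 0.65]]'

```text
time: 17.7
eef_pos: [353.2, -28.5, 215.7]
tcp_rot: [-0.687, 0.727, 0.01, 0.008]
contact_force: [0.9, -0.7, 0.2]
finger_gap: 0.826
grip_force: 0.0
```

```bash
python3 - <<'E'
from h import *
import cv2
s,T=tool();print(s["time"],s["eef_pos"],s["finger_gap"],s["grip_force"],s["contact_force"])
f=bot.grab_frame("top");g=bot.grab_frame("side")
z=lambda im,k:cv2.resize(im[:,:,::-1],None,fx=k,fy=k,interpolation=cv2.INTER_CUBIC)
cv2.imwrite("pics/a7.png",np.hstack([z(f["img"][110:240,220:350],3),z(g["img"][90:220,190:320],3)]))
E
```

```text
17.7 [353.21863209 -28.4796527  215.67389503] 0.8256550516493603 0.0 [ 0.87739506 -0.65572013  0.16249322]
```

View pics/a7.png

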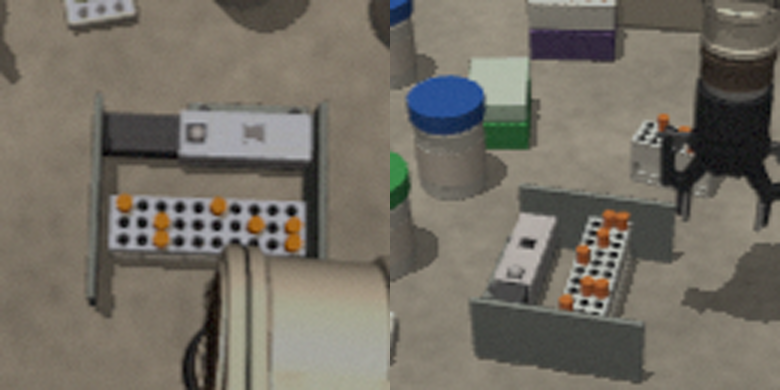

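The rack stands upright between the plates (top crop x 108–306), parallel to the tube. The button is up in the next hole at crop (197,131), and the arm is clear.

```bash
python3 -c "
from bench import bot
print(bot.job_done())"
```

```text
the job is handed in; nothing more can be done
None
```

I handed the job in at about 18 s on the robot's clock: the holder is locked at the next hole and the long rack stands upright between the plates with the arm clear. The hand-in returned no verdict, so this rests on my last pictures.

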